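# Load the shield box and latch its lid

## Task

Stand the ball-shaped wireless sensor upright on the raised plate inside the open shield box, lowering it in gently and not dropping it. Then fold the lid fully shut and turn its wing knob clockwise to the stop, so that the cam tongue under the lid swings behind the front edge of the frame. Leave the other things on the bench where they are.

Things in the scene. Friction and masses are not known exactly. Their poses are not given: they have to be found in the camera images.
- shield_box: Open plain aluminium box for radio tests, 190 (x) x 220 (y) x 100 mm high, walls and floor 4 mm; it stands firm. Origin: centre of its underside; x runs from its front (facing the robot; coax connectors stick out 12 mm at 35 mm height) to the hinge at the back, z up. An inward flange, the frame, runs round the mouth: 16 mm wide, 3 mm thick, top at 100 mm; clear mouth 158 (x) x 188 (y) mm.
- frame_edge (a point): Middle of the lower inner edge of the front flange, 97 mm above the bench, 79 mm in front of the box's centre: the edge the cam tongue goes behind (under). Axes as the box's.
- plate_top (a point): Centre of the top of the raised plate inside the box (grey plastic, 90 x 100 mm, top 12 mm above the bench) on which the sensor has to stand; 10 mm in front of the box's centre. Axes as the box's.
- lid (a joint): Angle of the lid, rad: 0 = shut, lying on the frame; starts open at 1.45 to 1.72 (about upright). The friction hinge keeps it wherever it is left; 2 to 5 N near the free edge moves it. It weighs 0.34 kg.
- lid_hinge (a point): Middle of the hinge line, along the box's y at the back, 95 mm behind the box's centre and 100.5 mm above the bench. The lid is plain aluminium, 190 mm from hinge to free edge, 220 mm wide, 4 mm thick (hinge line at its underside). Apart from the knob its outer face is flat to 2 mm.
- lid_edge (a point): Middle of the free edge of the lid, on its outer face, 190 mm from the hinge; it moves with the lid (front top edge when shut, uppermost when open).
- wing_knob (a joint): Angle of the wing knob on the lid, rad; grows clockwise seen from outside (from above when shut). 0: wings along the box's y, tongue clear of the frame. Stop at 1.571: wings along the box's x, tongue fully behind the front flange. Starts at 0 to 0.25, takes 0.1 N m, stays where left. Turned before the lid is quite down, the tongue strikes the frame and keeps the lid from shutting.
- knob_grip (a point): Middle of the wings, on the knob's axis, 28 mm out from the lid's outer face; the axis passes through the lid 152 mm from the hinge, midway across. Its z is the knob's axis (out of the lid), its y runs along the wings. Wings: black plastic, 46 mm long, 11 mm thick, 10 to 37 mm out from the face; below them a hub 24 mm across and 7 mm high on a 35 mm washer.
- tongue_tip (a point): Tip of the steel cam tongue under the lid: 31 mm from the knob's axis along its wings (towards the box's -y at 0, to its front, -x, at the stop), 7 mm thick, its middle 9.5 mm below the lid's underside; it turns with the knob. With lid shut and knob at the stop it lies 9 mm behind the front flange's edge.
- sensor: The ball-shaped wireless sensor: white plastic ball, 58 mm in diameter, on a round rubber foot 32 mm across; 60 mm high, 0.08 to 0.15 kg, starts standing on the bench. Origin: centre of the underside of the foot, z up when it stands. A grey line runs round its equator; small dark lens on one side.
- sensor_mid (a point): Centre of the sensor's ball, 31 mm above the underside of its foot.
- solder_spool: Bystander: steel-grey spool standing on end, 60 mm across, 40 mm high. Origin under its centre.
- tape_roll: Bystander: black roll of tape lying flat, 84 mm across, 19 mm high, 60 mm hole. Origin under its centre.
- multimeter: Bystander: hand multimeter lying on its back, 165 (its x) x 78 x 41 mm high. Origin under its centre.
- screwdriver: Bystander: screwdriver lying along its x, 190 mm long, 26 mm thick. Origin under its middle.
- mouse: Bystander: computer mouse, 105 (x) x 60 x 30 mm. Origin under its centre.
- parts_bin: Bystander: open grey bin with three pockets, 160 (x) x 100 x 50 mm. Origin under its centre.

How it is judged:
By the outcome, as a careful person would: the job done as asked, in the order asked, and still so for the second after the job is handed in, with the robot touching nothing.
It also fails if it takes over 72 s, if anything falls off the work surface, if the arm or the gripper's body presses on something with over 40 N, if the wrist force passes 120 N, or if a joint passes its speed limit or range.

## Robot

A 6-joint arm with a two-finger parallel gripper is mounted at the origin on the work surface. World frame = base frame: x ahead of the robot, y to its left, z up, the work surface at z = 0. Lengths are in m, angles in rad, forces in N, time in s.
With the tool pointing down it reaches from about 0.35 to 0.775 m from the base axis. Payload 5.5 kg.
Tool frame: the origin (TCP) lies midway between the tips of the shut fingers; the grasp point (between the pads) lies 19 mm behind it (env.tcp_to_grasp is the distance from the TCP to the grasp point, in m); z points along the fingers, y is the direction in which the jaws open and shut (so a half turn about z gives the same grasp; the last joint's range is limited). The gripper opens to 85 mm and grips with 20 to 120 N. Pads are 22 mm wide; open, the fingers measure 114 mm over their backs; the gripper's body (76 mm by 85 mm) begins 54 mm behind the grasp point. The pads swing forward as they close: fully open they stand 13 mm farther back than shut.
Start: joints at [1.002, 0.313, 0.046, 1.304, 0, 1.431], TCP at [0.239, 0.523, 0.231] pointing down, gripper open.
Joint ranges: [-2.76, 2.76], [-0.86, 1.69], [-1.03, 1.26], [-2.2, 2.34], [-1.47, 1.5], [-3.14, 3.14]. Speed limits (rad/s): [2.57, 2.57, 3.14, 3.14, 3.14, 3.14].

## Interface

Orientations are given as a unit quaternion [w, x, y, z].
In Python, from workcell import get_state, viewer, hand_in, finder, env gives the robot as it stands.
- The arm moves only by the tool arm_command, never from a script. Its argument "motion" is a list of rows, each an object of numbers: "x", "y", "z": the shift along the tool's x, y, z in mm; "rx", "ry", "rz": the turn, a rotation vector about the tool's x, y, z in degrees; "hand": the closure, from -1 (fully open) to 1 (shut). A call has 1 to 10 rows; each row is the pose to reach, as a shift and turn from the pose commanded when the call began, along the tool's axes at that moment; what a row does not reach only later rows make up. A row lasts 1/8 s, in which the tool goes at most 62.5 mm and 10.7 degrees, less where a joint would pass 70% of its speed; a pose out of reach is approached as far as the arm can. A call with a gripper value outside its range is refused whole. The fingers move at their own pace and stop on an object; "force" is the grip in N (left out, the last holds). Time passes only in rows, so rows that repeat a pose let the fingers close. It gives the time, the measured TCP pose, the force and the opening at its end, in the units of the state.
- get_state(): the state, without advancing time (a new reading comes with each control period).
- viewer.read_camera(name): name is "scene" or "top"; returns a dict with "image" (480x640x3 uint8, red, green, blue), "z_map" (480x640 float32, m along the optical axis (not along the pixel's ray), 0 where there is no reading), "intrinsics" (3x3 intrinsics, pixels), "k1" (the pictures are not rectified: a ray, as slopes to the right and down, at radius r is drawn at 1 + k1 r^2 times it, then the intrinsics apply), "rvec" (rotation vector, rad) and "tvec" (3), from world to camera coordinates, as OpenCV has them. Camera axes: x right, y down, z forward; pixel columns grow to the right and rows downward; lengths in m; the calibration is good to about 2 mm. A picture is of the moment at which its call begins.
- hand_in(): hands the job in, once; it reports no verdict.
Trained networks look in a picture, given as the dict that the camera call returned (one of the last four; its "shot" number tells which), for a name from the list of things; names that differ only in an ending like _2 or _b are one class to them, and where a whole thing is asked for, a point or a joint stands for the part that bears it (a point fixed in the world has none). Each returns a list of dicts, best first, with "score" (0 to 1); they miss things now and then, are a little off and sometimes report something else, mostly with a low value. They report only what shows in the picture. A call takes as long as a camera call.
- finder.find_in(picture, query): "at" ([column, row] in pixels, amid what is visible of it).
- finder.masks_of(picture, query): "region" (480x640 bool, what is visible of it) and "at" ([column, row] in pixels, amid what is visible of it).
The state is a dict: "clock": time; "joint_pos": joint angles; "qvel": joint speeds; "tau": joint torques, N m; "tcp_pos": TCP position; "orientation": TCP orientation; "wrist_force": force on the tool from outside, world axes, zero at the start; "ft_torque": the same for the moment, N m; "finger_gap": finger opening in m.
Only numpy, scipy, OpenCV 4.12 (cv2) and the standard library are available. Lean on these libraries where they do the work, as an engineer would, in place of code of your own. Each camera call takes 0.05 s, during which the arm holds its last target.

## Working session

There is one attempt and no reset: what is moved stays moved. The work goes in short steps, Python scripts to look and compute and a tool call to move; the robot and the scene stay as the last step left them, time stands still between calls to the robot, and variables do not carry over. Pictures are saved under pics/ and viewed, and the job is handed in when it is done.

Besides the shell and the picture viewer there is one more tool, called after ">>>" by a JSON object that holds its "name" and its "arguments", one argument or row to a line. arm_command: Moves the arm, as the interface text tells. Its arguments: {"type":"object","properties":{"motion":{"type":"array","items":{"type":"object","properties":{"x":{"type":"number"},"y":{"type":"number"},"z":{"type":"number"},"rx":{"type":"number"},"ry":{"type":"number"},"rz":{"type":"number"},"hand":{"type":"number"}}}},"force":{"type":"number"}},"required":["motion"]}

```bash
ls; mkdir -p pics
cat > h.py <<'E'
import numpy as np, cv2
from workcell import get_state, viewer, hand_in, finder, env
from scipy.spatial.transform import Rotation as R
def cam(n):
    return viewer.read_camera(n)
def save(p,name):
    cv2.imwrite('pics/'+name+'.png',p['image'][:,:,::-1])
def Rt(p):
    return cv2.Rodrigues(np.array(p['rvec'],float))[0],np.array(p['tvec'],float).reshape(3)
def rays(p,uv):
    K=np.array(p['intrinsics']);uv=np.asarray(uv,float).reshape(-1,1,2)
    d=np.array([float(p['k1']),0,0,0,0])
    return cv2.undistortPoints(uv,K,d).reshape(-1,2)
def world(p,uv,z):
    s=rays(p,uv);r,t=Rt(p);z=np.asarray(z).reshape(-1,1)
    return (np.c_[s,np.ones(len(s))]*z-t)@r
def onplane(p,uv,h):
    s=rays(p,uv);r,t=Rt(p);d=np.c_[s,np.ones(len(s))]@r;c=-t@r
    return c+d*((h-c[2])/d[:,2])[:,None]
def cloud(p,mask=None):
    if mask is None: mask=np.ones((480,640),bool)
    v,u=np.nonzero(mask&(p['z_map']>0))
    return world(p,np.c_[u,v],p['z_map'][v,u]),np.c_[u,v]
def proj(p,X):
    d=np.array([float(p['k1']),0,0,0,0])
    return cv2.projectPoints(np.asarray(X,float).reshape(-1,1,3),np.array(p['rvec'],float),np.array(p['tvec'],float),np.array(p['intrinsics']),d)[0].reshape(-1,2)
def sq(q): return R.from_quat([q[1],q[2],q[3],q[0]])
E
python3 - <<'E'
from h import *
s=get_state();print(s)
for n in ['scene','top']:
    p=cam(n);save(p,n+'0');r,t=Rt(p);print(n,-t@r,p['k1'])
    for q in ['shield_box','lid','wing_knob','sensor','solder_spool','tape_roll','multimeter','screwdriver','mouse','parts_bin']:
        m=finder.masks_of(p,q)
        for k in m[:2]:
            c,_=cloud(p,k['region'])
            print(q,round(k['score'],2),np.round(k['at']),k['region'].sum(),np.round(np.median(c,0),3) if len(c) else '', np.round(c.min(0),3) if len(c) else '',np.round(c.max(0),3) if len(c) else '')
E
```

```text
pics
{'clock': 0.0, 'joint_pos': array([1.00241342e+00, 3.13974586e-01, 4.49904506e-02, 1.30363944e+00,
       4.79171620e-05, 1.43123862e+00]), 'qvel': array([-0.00043259,  0.00072407,  0.00105515,  0.00076709, -0.0020221 ,
       -0.00131496]), 'tau': array([-1.55222642e-03, -4.80629075e+01,  2.98530936e+01,  1.95634807e-02,
       -1.86941038e-04, -2.16166762e-05]), 'tcp_pos': array([0.23877702, 0.52250569, 0.23042828]), 'orientation': array([-3.39157681e-04,  2.12773447e-01,  9.77101133e-01, -8.48677724e-04]), 'wrist_force': array([ 0.00576632, -0.49938935, -0.05434299]), 'ft_torque': array([0.01343135, 0.01348949, 0.06824416]), 'finger_gap': 0.08534537579814266}
scene [1.19814797 0.86301917 1.29895403] -0.10452181305104699
shield_box 0.81 [336. 274.] 8000 [0.561 0.161 0.069] [ 0.372 -0.187 -0.006] [0.681 0.276 0.299]
lid 0.7 [306. 254.] 2039 [0.645 0.149 0.228] [0.563 0.024 0.015] [0.681 0.247 0.295]
lid 0.27 [296. 249.] 211 [0.662 0.136 0.258] [0.628 0.07  0.163] [0.68  0.157 0.269]
wing_knob 0.6 [305. 260.] 2189 [0.645 0.149 0.224] [ 0.467 -0.144  0.   ] [0.681 0.247 0.299]
wi
[... 1385 characters left out ...]
[ 0.455 -0.345  0.064]
tape_roll 0.62 [492. 220.] 702 [ 0.579 -0.346  0.017] [ 0.538 -0.389 -0.004] [ 0.625 -0.304  0.025]
tape_roll 0.43 [503. 294.] 538 [ 0.421 -0.366  0.05 ] [ 0.395 -0.398  0.024] [ 0.45  -0.345  0.064]
multimeter 0.74 [413. 172.] 2591 [ 0.698 -0.182  0.032] [ 0.615 -0.243 -0.007] [ 0.801 -0.128  0.046]
screwdriver 0.75 [137. 193.] 3787 [0.658 0.446 0.009] [ 0.569  0.381 -0.006] [0.756 0.511 0.055]
screwdriver 0.62 [141. 269.] 563 [0.48  0.424 0.021] [0.377 0.388 0.008] [0.529 0.508 0.029]
mouse 0.83 [197. 335.] 1257 [0.338 0.286 0.027] [ 0.288  0.236 -0.004] [0.387 0.346 0.035]
parts_bin 0.75 [139. 191.] 3777 [0.658 0.445 0.009] [ 0.571  0.381 -0.006] [0.756 0.512 0.055]
```

View pics/top0.png

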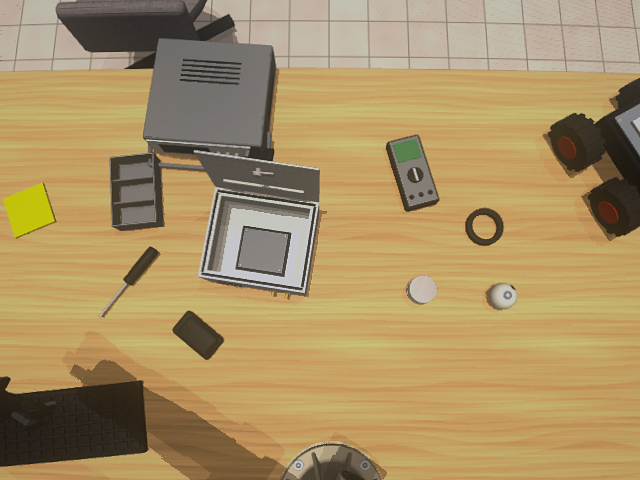

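View pics/scene0.png

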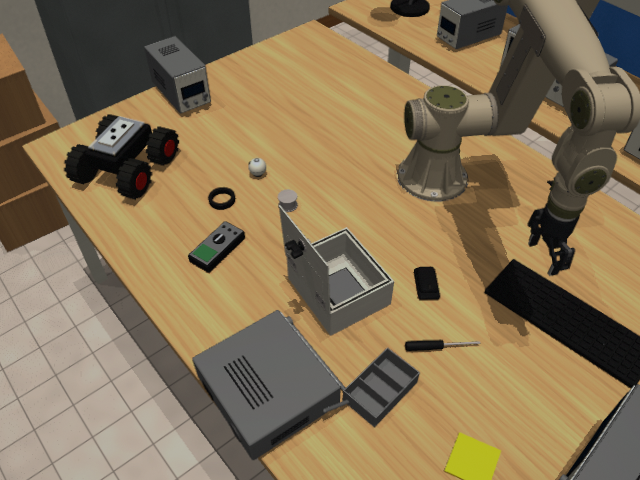

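Run:
```python
from h import *
from scipy.optimize import least_squares
T=cam('top');S=cam('scene')
# sensor
for p in (T,S):
    m=finder.masks_of(p,'sensor')[0]['region']
    c,_=cloud(p,m); c=c[(c[:,2]>0.03)]
    f=least_squares(lambda a:np.linalg.norm(c-a,axis=1)-0.029,np.r_[np.median(c[:,:2],0),0.031],loss='soft_l1',f_scale=0.002)
    print('sensor',f.x,np.abs(f.fun).mean())
# box flange
m=finder.masks_of(T,'shield_box')[0]['region']
c,uv=cloud(T,m)
k=(c[:,2]>0.094)&(c[:,2]<0.107)
q=c[k]; print(k.sum(), q.min(0),q.max(0))
rect=cv2.minAreaRect(q[:,:2].astype(np.float32)*1000);print(rect, cv2.boxPoints(rect))
# plate
k=(c[:,2]>0.008)&(c[:,2]<0.016);q=c[k];print('plate',len(q),np.median(q,0),cv2.minAreaRect(q[:,:2].astype(np.float32)*1000))
# lid
k=(c[:,2]>0.125);q=c[k]
u,s,v=np.linalg.svd(q-q.mean(0),full_matrices=False);print('lid top',q.mean(0),v,s)
for n in 'scene',:
    m=finder.masks_of(S,'lid')[0]['region'];c,_=cloud(S,m);q=c[c[:,2]>0.12]
    for i in range(3):
        u,s,v=np.linalg.svd(q-q.mean(0),full_matrices=False);d=abs((q-q.mean(0))@v[2]); q=q[d<0.01]
    print('lid scene',q.mean(0),v[2],len(q),q.max(0))
for p,n in((T,'T'),(S,'S')):
    i=p['image'][:,:,::-1]
    if n=='T': i=i[130:310,180:340]
    else: i=i[190:340,250:410]
    cv2.imwrite(f'pics/c{n}.png',cv2.resize(i,None,fx=3.7,fy=3.7,interpolation=cv2.INTER_CUBIC))
c,uv=cloud(T);k=(c[:,0]>0.7)&(c[:,0]<1)&(c[:,1]>0)&(c[:,1]<.5)&(c[:,2]>0.06);print('instr',c[k].min(0),c[k].max(0),np.percentile(c[k],[5,50,95],axis=0))
```

```text
sensor [ 0.42223407 -0.37419232  0.0296866 ] 0.0012344591249225224
sensor [ 0.42527853 -0.37277718  0.0335539 ] 0.0027112823852341776
2970 [0.42531316 0.02795969 0.09404115] [0.64506408 0.2705277  0.10685263]
((535.1521606445312, 150.33299255371094), (221.5063934326172, 191.96875), 81.35900115966797) [[423.61743   55.257904]
 [613.4071    26.415985]
 [646.6869   245.40808 ]
 [456.89722  274.25    ]]
plate 1826 [0.52645859 0.15221517 0.01119174] ((532.763916015625, 148.7961883544922), (217.8460235595703, 187.70713806152344), 81.3724594116211)
lid top [0.63523671 0.13263719 0.22366989] [[-0.15250444 -0.98824949  0.0102635 ]
 [ 0.07844968 -0.00175267  0.99691653]
 [-0.98518427  0.15283937  0.07779515]] [3.71363216 2.92190759 0.42892815]
lid scene [0.64215348 0.15028522 0.2173044 ] [ 0.98831145 -0.14732355 -0.03919509] 1816 [0.659702   0.24728835 0.29760968]
instr [0.7199991  0.12885387 0.06004597] [0.99026181 0.4063679  0.10580073] [[0.74313903 0.14848428 0.08433427]
 [0.84950495 0.26640319 0.09854427]
 [0.96718007 0.38397499 0.10178649]]
```

View pics/cT.png

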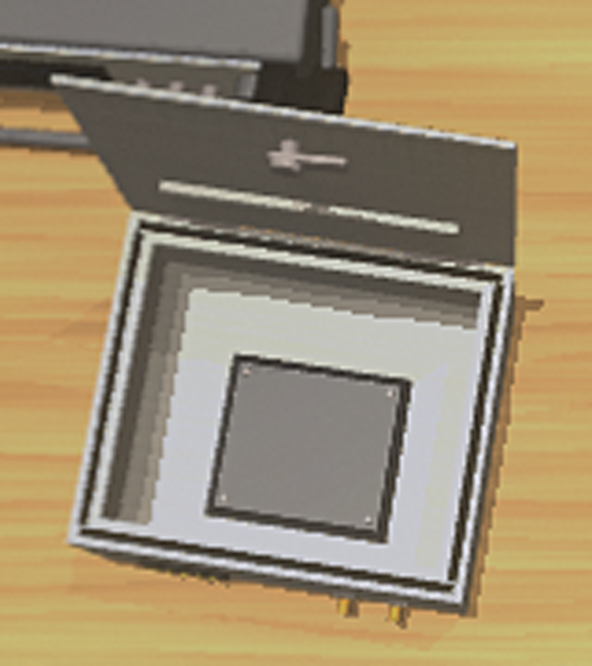

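View pics/cS.png

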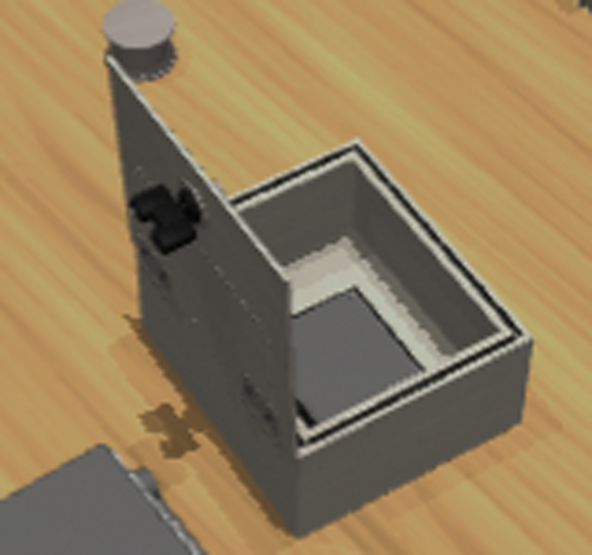

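```bash
cat >> h.py <<'E'
BX=np.array([.5352,.1503,0]);a=np.deg2rad(-8.64)
RB=R.from_euler('z',a)
def b2w(v): return BX+RB.apply(v)
TOOLD=R.from_matrix(np.c_[RB.apply([-1,0,0]),RB.apply([0,1,0]),[0,0,-1]])
def rel(P,Rt_=None,base=None):
    s=get_state();p,r=(s['tcp_pos'],sq(s['orientation'])) if base is None else base
    d=r.inv().apply(np.asarray(P)-p)*1000
    rv=(r.inv()*Rt_).as_rotvec(degrees=True) if Rt_ is not None else np.zeros(3)
    return np.round(d,1),np.round(rv,2)
E
python3 - <<'E'
from h import *
print(get_state()['clock'])
for P in [(.42,.25,.23),(.44,0,.23),(.4235,-.3735,.15)]: print(rel(P,TOOLD))
print(b2w([-.01,0,.012]))
E
```

```text
1.4
(array([-278. , -173. ,    1.3]), array([ 1.000e-02,  0.000e+00, -1.593e+01]))
(array([-400.2, -392.1,    1.3]), array([ 1.000e-02,  0.000e+00, -1.593e+01]))
(array([-540.5, -738.6,   81.2]), array([ 1.000e-02,  0.000e+00, -1.593e+01]))
[0.52531348 0.15180226 0.012     ]
```

>>> {"name": "arm_command", "arguments": {
  "motion": [
    {"x": -46,"y": -29,"z": 0,"rz": -5},
    {"x": -93,"y": -58,"z": 0,"rz": -10},
    {"x": -139,"y": -87,"z": 0,"rz": -16},
    {"x": -185,"y": -115,"z": 0,"rz": -16},
    {"x": -232,"y": -144,"z": 0,"rz": -16},
    {"x": -278,"y": -173,"z": 0,"rz": -16},
    {"x": -308,"y": -228,"z": 0,"rz": -16},
    {"x": -339,"y": -283,"z": 0,"rz": -16},
    {"x": -370,"y": -337,"z": 0,"rz": -16},
    {"x": -400,"y": -392,"z": 0,"rz": -16,"hand": -1}
  ]
}}

```text
invalid input at $.motion[0]: expected keys x, y, z, rx, ry, rz, hand
```

Run:
```python
from h import *
for P in [(.4235,-.3735,.15),(.4235,-.3735,.08)]: print(rel(P,TOOLD))
```

```text
(array([-540.5, -738.6,   81.2]), array([ 1.000e-02,  0.000e+00, -1.593e+01]))
(array([-540.5, -738.6,  151.2]), array([ 1.000e-02,  0.000e+00, -1.593e+01]))
```

All keys are required.

>>> {"name": "arm_command", "arguments": {
  "motion": [
    {"x": -46,"y": -29,"z": 0,"rx": 0,"ry": 0,"rz": -5,"hand": -1},
    {"x": -93,"y": -58,"z": 0,"rx": 0,"ry": 0,"rz": -10,"hand": -1},
    {"x": -139,"y": -87,"z": 0,"rx": 0,"ry": 0,"rz": -16,"hand": -1},
    {"x": -185,"y": -115,"z": 0,"rx": 0,"ry": 0,"rz": -16,"hand": -1},
    {"x": -232,"y": -144,"z": 0,"rx": 0,"ry": 0,"rz": -16,"hand": -1},
    {"x": -278,"y": -173,"z": 0,"rx": 0,"ry": 0,"rz": -16,"hand": -1},
    {"x": -308,"y": -228,"z": 0,"rx": 0,"ry": 0,"rz": -16,"hand": -1},
    {"x": -339,"y": -283,"z": 0,"rx": 0,"ry": 0,"rz": -16,"hand": -1},
    {"x": -370,"y": -337,"z": 0,"rx": 0,"ry": 0,"rz": -16,"hand": -1},
    {"x": -400,"y": -392,"z": 0,"rx": 0,"ry": 0,"rz": -16,"hand": -1}
  ]
}}

```text
clock: 2.65
tcp_pos: [0.4399, -0.0011, 0.2316]
orientation: [0.001, 0.075, 0.997, 0.0]
wrist_force: [1.9, 0.6, 0.4]
finger_gap: 0.0852
```

Run:
```python
from h import *
s=get_state();print(s)
for P in [(.4235,-.3735,.15),(.4235,-.3735,.08)]: print(rel(P,TOOLD))
```

```text
{'clock': 2.65, 'joint_pos': array([-1.85559545e-01,  5.08169475e-02, -2.75795258e-01,  1.24293450e+00,
        1.63498506e-04, -3.61761583e-02]), 'qvel': array([-1.13922454e+00,  8.38906114e-03,  1.09260589e-02, -7.39811258e-03,
       -4.37248354e-04, -1.12884297e+00]), 'tau': array([  5.87884784, -34.34783936,  28.42227638,   0.70535682,
        -0.04244535,   1.18780252]), 'tcp_pos': array([ 0.43992077, -0.00113423,  0.23160929]), 'orientation': array([6.30021439e-04, 7.46221982e-02, 9.97211678e-01, 1.21175153e-05]), 'wrist_force': array([1.94353393, 0.61454373, 0.40875685]), 'ft_torque': array([ 0.01784032, -0.01317418,  0.01704258]), 'finger_gap': 0.08522969526019837}
(array([ -39.1, -370.7,   81.6]), array([0.01, 0.07, 0.08]))
(array([ -39. , -370.7,  151.6]), array([0.01, 0.07, 0.08]))
```

>>> {"name": "arm_command", "arguments": {
  "motion": [
    {"x": -6,"y": -55,"z": 0,"rx": 0,"ry": 0,"rz": 0,"hand": -1},
    {"x": -12,"y": -110,"z": 10,"rx": 0,"ry": 0,"rz": 0,"hand": -1},
    {"x": -18,"y": -165,"z": 20,"rx": 0,"ry": 0,"rz": 0,"hand": -1},
    {"x": -24,"y": -220,"z": 30,"rx": 0,"ry": 0,"rz": 0,"hand": -1},
    {"x": -30,"y": -275,"z": 40,"rx": 0,"ry": 0,"rz": 0,"hand": -1},
    {"x": -36,"y": -330,"z": 60,"rx": 0,"ry": 0,"rz": 0,"hand": -1},
    {"x": -39,"y": -371,"z": 80,"rx": 0,"ry": 0,"rz": 0,"hand": -1},
    {"x": -39,"y": -371,"z": 110,"rx": 0,"ry": 0,"rz": 0,"hand": -1},
    {"x": -39,"y": -371,"z": 120,"rx": 0,"ry": 0,"rz": 0,"hand": -1}
  ]
}}

```text
clock: 3.78
tcp_pos: [0.4219, -0.3712, 0.1092]
orientation: [-0.001, 0.075, 0.997, 0.001]
wrist_force: [0.3, 0.5, -0.3]
finger_gap: 0.0855
```

Run:
```python
from h import *
p=cam('top');s=get_state();print(s['clock'],s['tcp_pos'])
cv2.imwrite('pics/g1.png',cv2.resize(p['image'][220:380,420:600,::-1],None,fx=3.5,fy=3.5))
print(rel((.4235,-.3735,.008),TOOLD))
```

```text
3.825 [ 0.42199154 -0.3706543   0.10890286]
(array([ -2.2,  -2.9, 100.9]), array([ 0.16, -0.18,  0.05]))
```

View pics/g1.png

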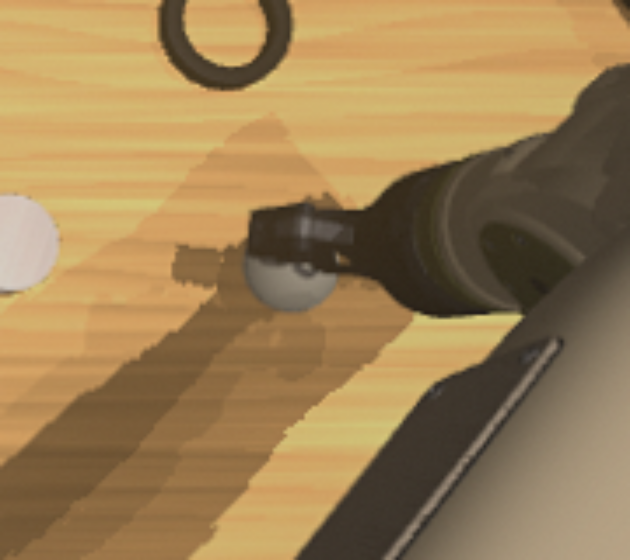

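The gripper hangs over the ball (ball at about pixel (503,297)), with the near finger clear of it. I'll descend.

>>> {"name": "arm_command", "arguments": {
  "motion": [
    {"x": -2,"y": -2,"z": 25,"rx": 0,"ry": 0,"rz": 0,"hand": -1},
    {"x": -2,"y": -2,"z": 50,"rx": 0,"ry": 0,"rz": 0,"hand": -1},
    {"x": -2,"y": -2,"z": 75,"rx": 0,"ry": 0,"rz": 0,"hand": -1},
    {"x": -2,"y": -2,"z": 92,"rx": 0,"ry": 0,"rz": 0,"hand": -1},
    {"x": -2,"y": -2,"z": 101,"rx": 0,"ry": 0,"rz": 0,"hand": -1},
    {"x": -2,"y": -2,"z": 101,"rx": 0,"ry": 0,"rz": 0,"hand": -1}
  ]
}}

```text
clock: 4.58
tcp_pos: [0.4251, -0.3738, 0.0106]
orientation: [0.0, 0.074, 0.997, 0.0]
wrist_force: [-0.6, 0.3, 1.1]
finger_gap: 0.0851
```

Run:
```python
from h import *
p=cam('scene');s=get_state();print(s['clock'],s['tcp_pos'],s['wrist_force'])
cv2.imwrite('pics/g2.png',cv2.resize(p['image'][100:240,180:340,::-1],None,fx=4,fy=4))
```

```text
4.625 [ 0.42535327 -0.37417731  0.01105886] [-0.19363723  0.20535383  0.84178851]
```

View pics/g2.png

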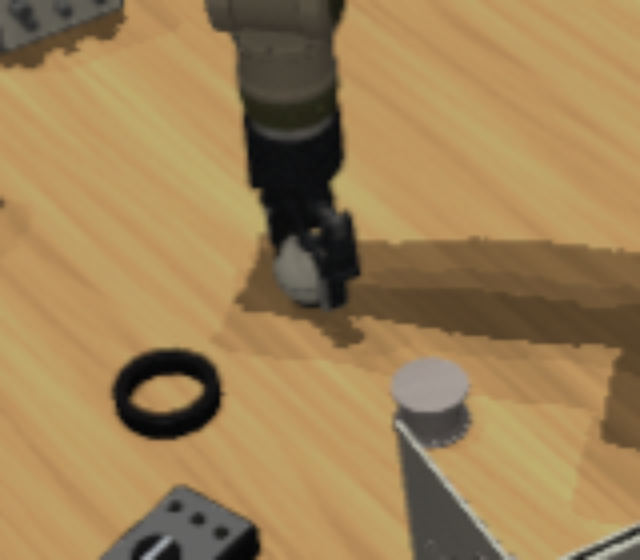

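Ball sits between the fingers at scene pixel (255,168). I'll lower a little more and close gently.

>>> {"name": "arm_command", "arguments": {
  "motion": [
    {"x": 1.5,"y": 0,"z": 5,"rx": 0,"ry": 0,"rz": 0,"hand": -1},
    {"x": 1.5,"y": 0,"z": 5,"rx": 0,"ry": 0,"rz": 0,"hand": 0},
    {"x": 1.5,"y": 0,"z": 5,"rx": 0,"ry": 0,"rz": 0,"hand": 1},
    {"x": 1.5,"y": 0,"z": 5,"rx": 0,"ry": 0,"rz": 0,"hand": 1},
    {"x": 1.5,"y": 0,"z": 5,"rx": 0,"ry": 0,"rz": 0,"hand": 1},
    {"x": 1.5,"y": 0,"z": 5,"rx": 0,"ry": 0,"rz": 0,"hand": 1},
    {"x": 1.5,"y": 0,"z": 5,"rx": 0,"ry": 0,"rz": 0,"hand": 1}
  ],
  "force": 30
}}

```text
clock: 5.5
tcp_pos: [0.4235, -0.374, 0.0057]
orientation: [0.0, 0.075, 0.997, -0.0]
wrist_force: [-0.8, 1.0, 5.4]
finger_gap: 0.0564
```

Run:
```python
from h import *
s=get_state();print(s['clock'],s['tcp_pos'],s['wrist_force'],s['finger_gap'])
```

```text
5.5 [ 0.42346484 -0.37402091  0.00565118] [-0.78513526  0.97438562  5.39517629] 0.05641389089126804
```

>>> {"name": "arm_command", "arguments": {
  "motion": [
    {"x": 0,"y": 0,"z": -5,"rx": 0,"ry": 0,"rz": 0,"hand": 1},
    {"x": 0,"y": 0,"z": -15,"rx": 0,"ry": 0,"rz": 0,"hand": 1},
    {"x": 0,"y": 0,"z": -35,"rx": 0,"ry": 0,"rz": 0,"hand": 1},
    {"x": 0,"y": 0,"z": -70,"rx": 0,"ry": 0,"rz": 0,"hand": 1},
    {"x": 0,"y": 0,"z": -110,"rx": 0,"ry": 0,"rz": 0,"hand": 1},
    {"x": 0,"y": 0,"z": -150,"rx": 0,"ry": 0,"rz": 0,"hand": 1},
    {"x": 0,"y": 0,"z": -170,"rx": 0,"ry": 0,"rz": 0,"hand": 1},
    {"x": 0,"y": 0,"z": -170,"rx": 0,"ry": 0,"rz": 0,"hand": 1}
  ]
}}

```text
clock: 6.5
tcp_pos: [0.4242, -0.3749, 0.1774]
orientation: [0.002, 0.075, 0.997, -0.001]
wrist_force: [0.0, 0.1, -1.5]
finger_gap: 0.0566
```

Run:
```python
from h import *
p=cam('scene');s=get_state();print(s['clock'],s['tcp_pos'],s['wrist_force'],s['finger_gap'])
cv2.imwrite('pics/g3.png',cv2.resize(p['image'][70:210,180:340,::-1],None,fx=4,fy=4,interpolation=cv2.INTER_CUBIC))
t=cam('top');cv2.imwrite('pics/g3t.png',cv2.resize(t['image'][220:400,440:640,::-1],None,fx=4,fy=4,interpolation=cv2.INTER_CUBIC))
for m in finder.masks_of(p,'sensor')[:2]:
    c,_=cloud(p,m['region']);print(m['score'],m['at'],np.median(c,0),c.min(0),c.max(0))
print(rel((.44,0,.19),TOOLD),rel(b2w([-.10,0,.19]),TOOLD),rel(b2w([-.01,0,.15]),TOOLD))
```

```text
6.55 [ 0.42357474 -0.37413062  0.17579625] [ 0.12600609 -0.14403542 -1.45785342] 0.05646215882052767
0.58 [247.7, 126.2] [ 0.44409412 -0.36470286  0.21486893] [ 2.92776298e-01 -6.43751985e-01  2.77677750e-04] [ 0.45576113 -0.34596023  0.24331133]
(array([ 38.6, 371.7, -15.4]), array([ 0.08, -0.08,  0.07])) (array([ 66.9, 534.6, -15.1]), array([ 0.08, -0.08,  0.07])) (array([-23.2, 534.4,  24.8]), array([ 0.08, -0.08,  0.07]))
```

View pics/g3.png

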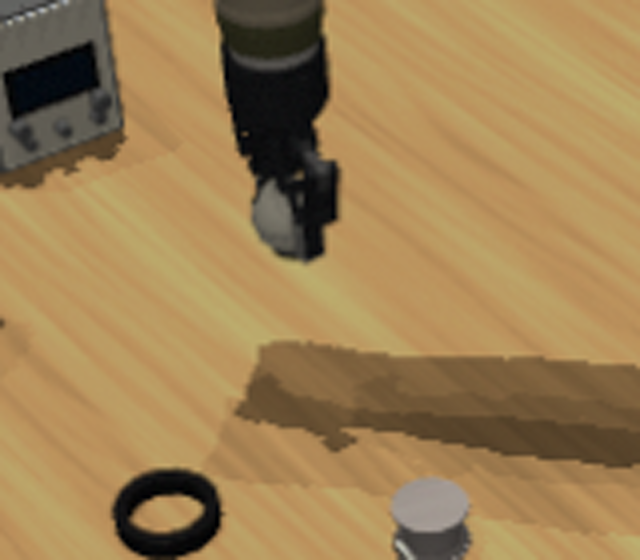

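View pics/g3t.png

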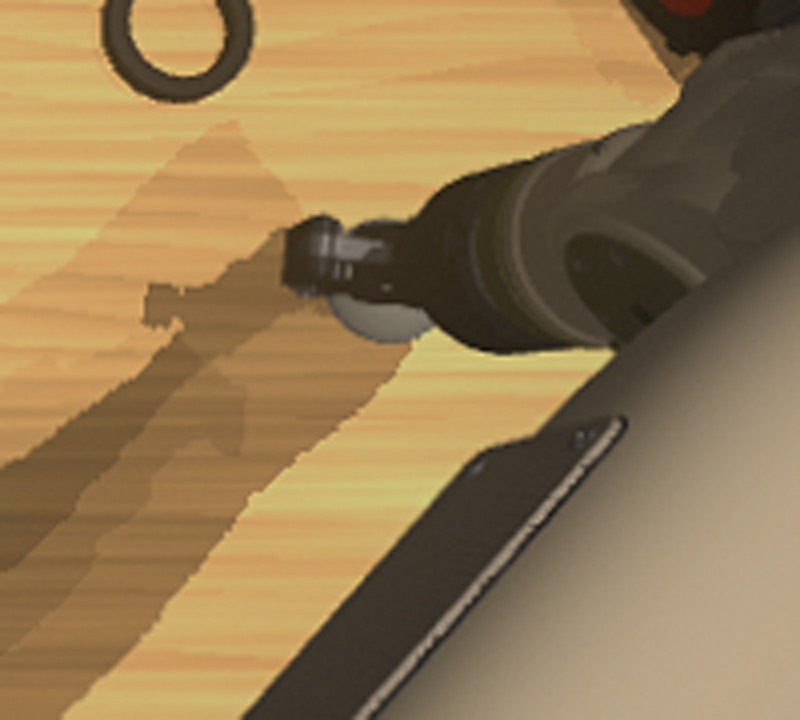

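>>> {"name": "arm_command", "arguments": {
  "motion": [
    {"x": 0,"y": 30,"z": -5,"rx": 0,"ry": 0,"rz": 0,"hand": 1},
    {"x": -2,"y": 85,"z": -15,"rx": 0,"ry": 0,"rz": 0,"hand": 1},
    {"x": -5,"y": 145,"z": -15,"rx": 0,"ry": 0,"rz": 0,"hand": 1},
    {"x": -8,"y": 205,"z": -15,"rx": 0,"ry": 0,"rz": 0,"hand": 1},
    {"x": -11,"y": 265,"z": -15,"rx": 0,"ry": 0,"rz": 0,"hand": 1},
    {"x": -14,"y": 325,"z": -15,"rx": 0,"ry": 0,"rz": 0,"hand": 1},
    {"x": -17,"y": 385,"z": -15,"rx": 0,"ry": 0,"rz": 0,"hand": 1},
    {"x": -20,"y": 445,"z": -15,"rx": 0,"ry": 0,"rz": 0,"hand": 1},
    {"x": -22,"y": 500,"z": -15,"rx": 0,"ry": 0,"rz": 0,"hand": 1},
    {"x": -23,"y": 534,"z": -15,"rx": 0,"ry": 0,"rz": 0,"hand": 1}
  ]
}}

```text
clock: 7.9
tcp_pos: [0.5248, 0.1532, 0.1886]
orientation: [-0.001, 0.074, 0.997, -0.0]
wrist_force: [-0.1, -0.8, -0.7]
finger_gap: 0.0569
```

>>> {"name": "arm_command", "arguments": {
  "motion": [
    {"x": 0,"y": 0,"z": 10,"rx": 0,"ry": 0,"rz": 0,"hand": 1},
    {"x": 0,"y": 0,"z": 20,"rx": 0,"ry": 0,"rz": 0,"hand": 1},
    {"x": 0,"y": 0,"z": 30,"rx": 0,"ry": 0,"rz": 0,"hand": 1},
    {"x": 0,"y": 0,"z": 30,"rx": 0,"ry": 0,"rz": 0,"hand": 1}
  ]
}}

```text
clock: 8.4
tcp_pos: [0.5247, 0.1496, 0.1589]
orientation: [-0.001, 0.076, 0.997, -0.0]
wrist_force: [0.4, -0.4, -1.8]
finger_gap: 0.0568
```

Run:
```python
from h import *
p=cam('scene');s=get_state();print(s['clock'],s['tcp_pos'],s['wrist_force'],s['finger_gap'])
cv2.imwrite('pics/g4.png',cv2.resize(p['image'][150:330,240:440,::-1],None,fx=4,fy=3.3,interpolation=cv2.INTER_CUBIC))
t=cam('top');cv2.imwrite('pics/g4t.png',cv2.resize(t['image'][130:310,160:360,::-1],None,fx=4,fy=3.3,interpolation=cv2.INTER_CUBIC))
print(rel(b2w([-.01,0,.04]),TOOLD),rel(b2w([-.01,0,.0177]),TOOLD))
```

```text
8.45 [0.52519252 0.14975994 0.15970397] [ 0.87523971 -0.12254393 -1.62731459] 0.056902464034141585
(array([  0.6,   1.8, 120.3]), array([-0.  , -0.01, -0.01])) (array([  0.6,   1.8, 142.6]), array([-0.  , -0.01, -0.01]))
```

View pics/g4.png

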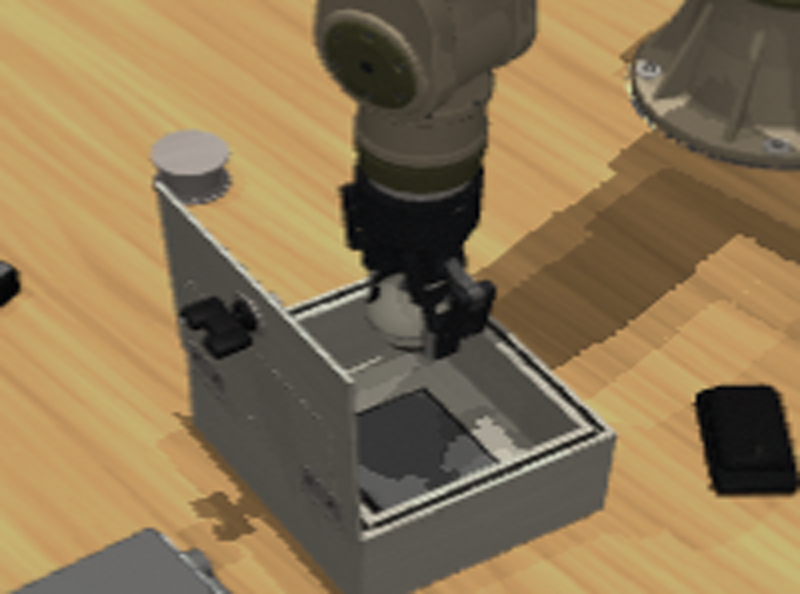

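View pics/g4t.png

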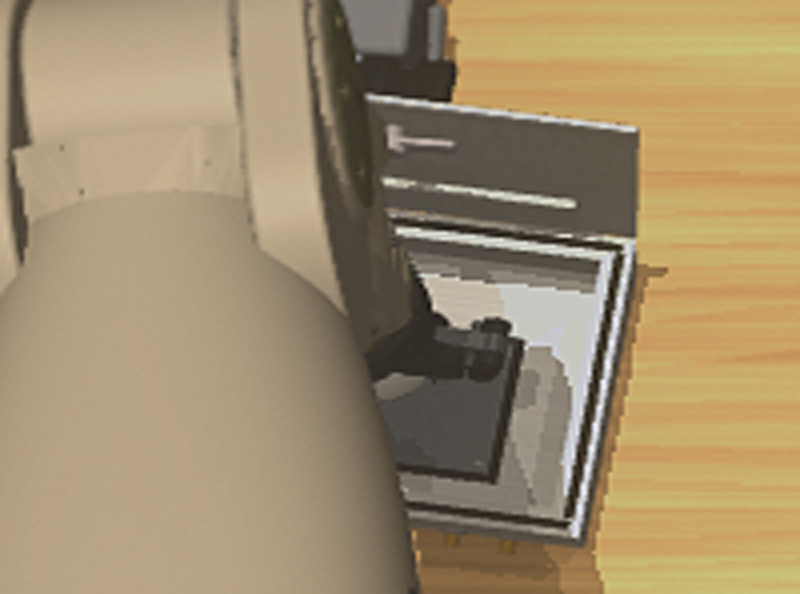

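Sensor hangs upright (ball at scene px ≈(342,244)) over the plate, clear of the lid. Lowering.

>>> {"name": "arm_command", "arguments": {
  "motion": [
    {"x": 0,"y": 2,"z": 15,"rx": 0,"ry": 0,"rz": 0,"hand": 1},
    {"x": 0,"y": 2,"z": 35,"rx": 0,"ry": 0,"rz": 0,"hand": 1},
    {"x": 0,"y": 2,"z": 55,"rx": 0,"ry": 0,"rz": 0,"hand": 1},
    {"x": 0,"y": 2,"z": 75,"rx": 0,"ry": 0,"rz": 0,"hand": 1},
    {"x": 0,"y": 2,"z": 95,"rx": 0,"ry": 0,"rz": 0,"hand": 1},
    {"x": 0,"y": 2,"z": 110,"rx": 0,"ry": 0,"rz": 0,"hand": 1},
    {"x": 0,"y": 2,"z": 120,"rx": 0,"ry": 0,"rz": 0,"hand": 1},
    {"x": 0,"y": 2,"z": 128,"rx": 0,"ry": 0,"rz": 0,"hand": 1},
    {"x": 0,"y": 2,"z": 132,"rx": 0,"ry": 0,"rz": 0,"hand": 1},
    {"x": 0,"y": 2,"z": 132,"rx": 0,"ry": 0,"rz": 0,"hand": 1}
  ]
}}

```text
clock: 9.75
tcp_pos: [0.526, 0.1527, 0.0284]
orientation: [0.0, 0.075, 0.997, 0.0]
wrist_force: [0.5, 0.4, -1.7]
finger_gap: 0.0566
```

>>> {"name": "arm_command", "arguments": {
  "motion": [
    {"x": 0,"y": 0,"z": 1.5,"rx": 0,"ry": 0,"rz": 0,"hand": 1},
    {"x": 0,"y": 0,"z": 3,"rx": 0,"ry": 0,"rz": 0,"hand": 1},
    {"x": 0,"y": 0,"z": 4.5,"rx": 0,"ry": 0,"rz": 0,"hand": 1},
    {"x": 0,"y": 0,"z": 6,"rx": 0,"ry": 0,"rz": 0,"hand": 1},
    {"x": 0,"y": 0,"z": 6,"rx": 0,"ry": 0,"rz": 0,"hand": 1}
  ]
}}

```text
clock: 10.38
tcp_pos: [0.5258, 0.1527, 0.0222]
orientation: [-0.0, 0.075, 0.997, 0.0]
wrist_force: [0.3, 0.1, -1.4]
finger_gap: 0.0567
```

Run:
```python
from h import *
s=get_state();print(s['clock'],s['tcp_pos'],s['wrist_force'],s['ft_torque'],s['finger_gap'])
```

```text
10.375 [0.52582484 0.15271545 0.02215938] [ 0.30800468  0.10577323 -1.43144519] [ 0.03229327  0.03996886 -0.00595832] 0.05674074908312665
```

>>> {"name": "arm_command", "arguments": {
  "motion": [
    {"x": 0,"y": 0,"z": 1,"rx": 0,"ry": 0,"rz": 0,"hand": 1},
    {"x": 0,"y": 0,"z": 2,"rx": 0,"ry": 0,"rz": 0,"hand": 1},
    {"x": 0,"y": 0,"z": 3,"rx": 0,"ry": 0,"rz": 0,"hand": 1},
    {"x": 0,"y": 0,"z": 3,"rx": 0,"ry": 0,"rz": 0,"hand": 1}
  ]
}}

```text
clock: 10.88
tcp_pos: [0.5258, 0.1527, 0.0192]
orientation: [-0.0, 0.075, 0.997, -0.0]
wrist_force: [0.1, -0.5, -1.4]
finger_gap: 0.0561
```

>>> {"name": "arm_command", "arguments": {
  "motion": [
    {"x": 0,"y": 0,"z": 0.7,"rx": 0,"ry": 0,"rz": 0,"hand": 1},
    {"x": 0,"y": 0,"z": 1.4,"rx": 0,"ry": 0,"rz": 0,"hand": 1},
    {"x": 0,"y": 0,"z": 1.4,"rx": 0,"ry": 0,"rz": 0,"hand": 1}
  ]
}}

```text
clock: 11.25
tcp_pos: [0.5259, 0.1527, 0.0178]
orientation: [-0.0, 0.075, 0.997, 0.0]
wrist_force: [0.4, 0.1, -0.7]
finger_gap: 0.0566
```

>>> {"name": "arm_command", "arguments": {
  "motion": [
    {"x": 0,"y": 0,"z": 0.5,"rx": 0,"ry": 0,"rz": 0,"hand": 1},
    {"x": 0,"y": 0,"z": 1,"rx": 0,"ry": 0,"rz": 0,"hand": 1},
    {"x": 0,"y": 0,"z": 1,"rx": 0,"ry": 0,"rz": 0,"hand": 1}
  ]
}}

```text
clock: 11.62
tcp_pos: [0.526, 0.1527, 0.0176]
orientation: [0.0, 0.075, 0.997, 0.0]
wrist_force: [-2.6, -1.5, 5.9]
finger_gap: 0.0564
```

Touchdown (force rose 7 N). Releasing.

>>> {"name": "arm_command", "arguments": {
  "motion": [
    {"x": 0,"y": 0,"z": -0.5,"rx": 0,"ry": 0,"rz": 0,"hand": -0.25},
    {"x": 0,"y": 0,"z": -0.5,"rx": 0,"ry": 0,"rz": 0,"hand": -0.4},
    {"x": 0,"y": 0,"z": -0.5,"rx": 0,"ry": 0,"rz": 0,"hand": -0.5},
    {"x": 0,"y": 0,"z": -0.5,"rx": 0,"ry": 0,"rz": 0,"hand": -0.7},
    {"x": 0,"y": 0,"z": -0.5,"rx": 0,"ry": 0,"rz": 0,"hand": -1},
    {"x": 0,"y": 0,"z": -0.5,"rx": 0,"ry": 0,"rz": 0,"hand": -1},
    {"x": 0,"y": 0,"z": -0.5,"rx": 0,"ry": 0,"rz": 0,"hand": -1}
  ]
}}

```text
clock: 12.5
tcp_pos: [0.5259, 0.1527, 0.0174]
orientation: [-0.0, 0.075, 0.997, 0.0]
wrist_force: [0.0, -0.4, 0.0]
finger_gap: 0.0853
```

Run:
```python
from h import *
p=cam('scene');s=get_state();print(s['clock'],s['tcp_pos'],s['wrist_force'],s['ft_torque'],s['finger_gap'])
cv2.imwrite('pics/g5.png',cv2.resize(p['image'][190:330,260:420,::-1],None,fx=4,fy=4,interpolation=cv2.INTER_CUBIC))
```

```text
12.55 [0.52594984 0.15276942 0.01740354] [-0.26637605  0.95146186  0.98908275] [-0.01307145  0.01848042  0.01418431] 0.08545319936535846
```

View pics/g5.png

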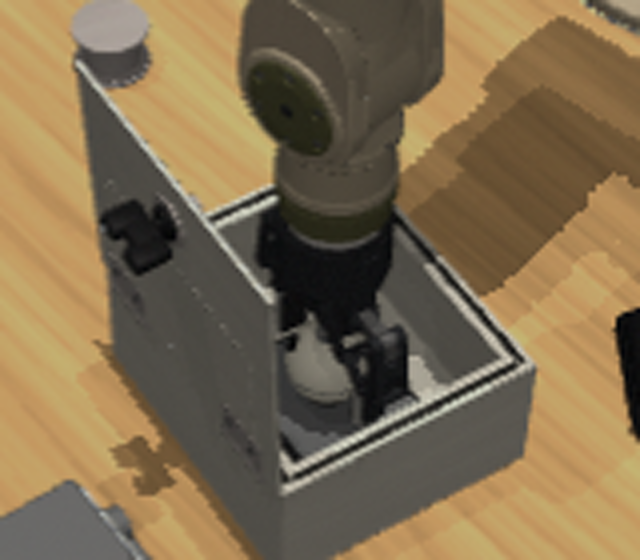

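Sensor stands free at scene pixel ≈(340,280). Retracting straight up, then closing the fingers.

>>> {"name": "arm_command", "arguments": {
  "motion": [
    {"x": 0,"y": 0,"z": -6,"rx": 0,"ry": 0,"rz": 0,"hand": -1},
    {"x": 0,"y": 0,"z": -18,"rx": 0,"ry": 0,"rz": 0,"hand": -1},
    {"x": 0,"y": 0,"z": -40,"rx": 0,"ry": 0,"rz": 0,"hand": -1},
    {"x": 0,"y": 0,"z": -70,"rx": 0,"ry": 0,"rz": 0,"hand": -1},
    {"x": 0,"y": 0,"z": -110,"rx": 0,"ry": 0,"rz": 0,"hand": -1},
    {"x": 0,"y": 0,"z": -155,"rx": 0,"ry": 0,"rz": 0,"hand": 1},
    {"x": 0,"y": 0,"z": -200,"rx": 0,"ry": 0,"rz": 0,"hand": 1},
    {"x": 0,"y": 0,"z": -250,"rx": 0,"ry": 0,"rz": 0,"hand": 1},
    {"x": 0,"y": 0,"z": -300,"rx": 0,"ry": 0,"rz": 0,"hand": 1},
    {"x": 0,"y": 0,"z": -340,"rx": 0,"ry": 0,"rz": 0,"hand": 1}
  ]
}}

```text
clock: 13.8
tcp_pos: [0.5257, 0.1527, 0.3609]
orientation: [0.002, 0.075, 0.997, 0.0]
wrist_force: [0.5, 0.6, 0.2]
finger_gap: 0.0
```

Run:
```python
from h import *
p=cam('scene');s=get_state();print(s['clock'],s['tcp_pos'],s['joint_pos'],s['finger_gap'])
cv2.imwrite('pics/g6.png',cv2.resize(p['image'][170:330,240:420,::-1],None,fx=4,fy=3.6,interpolation=cv2.INTER_CUBIC))
m=finder.masks_of(p,'lid')[0]['region'];c,_=cloud(p,m);q=RB.inv().apply(c-BX)
k=(q[:,2]>.12)&(abs(q[:,0]-.1)<.03);q=q[k];A=np.polyfit(q[:,2]-.1005,q[:,0],1);print('lid x vs h',A,q.max(0),np.percentile(q,95,axis=0))
m=finder.masks_of(p,'sensor');
for k in m[:2]:
    c,_=cloud(p,k['region']);q=RB.inv().apply(c-BX);q=q[abs(q[:,0])<.06];print('sens',k['score'],k['at'],np.median(q,0),np.percentile(q,95,axis=0))
    from scipy.optimize import least_squares
    f=least_squares(lambda a:np.linalg.norm(q-a,axis=1)-0.029,[-.01,0,.043],loss='soft_l1',f_scale=0.002);print(f.x)
for P in [(.15,-.06,.35),(.15,-.06,.26)]: print(rel(b2w(P),TOOLD))
```

```text
13.85 [0.5268245  0.15282474 0.36587563] [1.35958869e-01 2.55768214e-01 2.95248596e-01 1.60002734e+00
 2.81427955e-05 2.85520449e-01] -0.000182943652572851
lid x vs h [0.05059679 0.10053095] [0.12993241 0.11311156 0.29789535] [0.11515594 0.10629094 0.29097255]
sens 0.81 [342.6, 282.0] [-0.00012438  0.01253257  0.06306617] [0.01838375 0.02791931 0.07438471]
[-0.00786499  0.00080156  0.04576143]
(array([-158.6,  -61.5,   11.6]), array([0.1 , 0.34, 0.07]))
(array([-158. ,  -61.7,  101.6]), array([0.1 , 0.34, 0.07]))
```

View pics/g6.png

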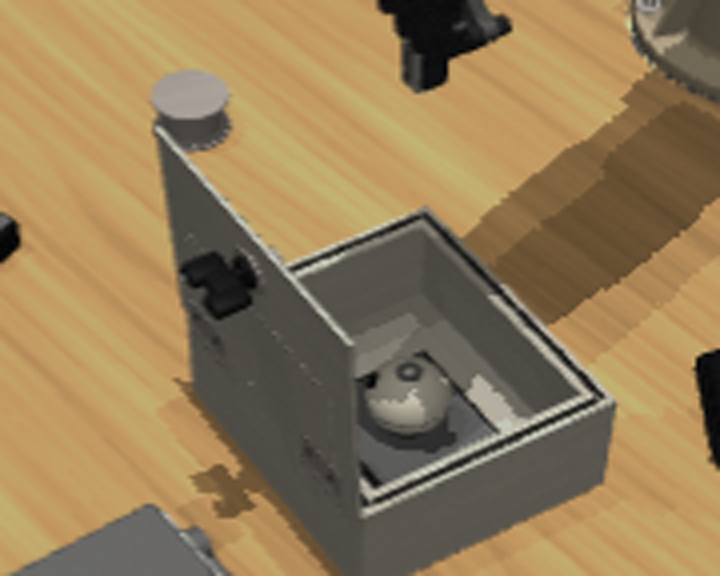

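Sensor stands upright, centred on the plate (scene px ≈(342,278)). Moving over and behind the lid with shut fingers.

>>> {"name": "arm_command", "arguments": {
  "motion": [
    {"x": -20,"y": -20,"z": 0,"rx": 0,"ry": 0,"rz": 0,"hand": 1},
    {"x": -60,"y": -40,"z": 0,"rx": 0,"ry": 0,"rz": 0,"hand": 1},
    {"x": -100,"y": -62,"z": 0,"rx": 0,"ry": 0,"rz": 0,"hand": 1},
    {"x": -140,"y": -62,"z": 0,"rx": 0,"ry": 0,"rz": 0,"hand": 1},
    {"x": -160,"y": -62,"z": 5,"rx": 0,"ry": 0,"rz": 0,"hand": 1},
    {"x": -160,"y": -62,"z": 30,"rx": 0,"ry": 0,"rz": 0,"hand": 1},
    {"x": -160,"y": -62,"z": 65,"rx": 0,"ry": 0,"rz": 0,"hand": 1},
    {"x": -160,"y": -62,"z": 95,"rx": 0,"ry": 0,"rz": 0,"hand": 1},
    {"x": -160,"y": -62,"z": 100,"rx": 0,"ry": 0,"rz": 0,"hand": 1}
  ]
}}

```text
clock: 15.08
tcp_pos: [0.6729, 0.0676, 0.2538]
orientation: [-0.003, 0.075, 0.997, -0.0]
wrist_force: [-0.2, -0.3, 0.7]
finger_gap: 0.0
```

```bash
cat >> h.py <<'E'
def boxtcp():
    s=get_state();return RB.inv().apply(s['tcp_pos']-BX)*1000
E
python3 - <<'E'
from h import *
s=get_state();print(s['clock'],boxtcp(),s['joint_pos'],s['wrist_force'],rel(s['tcp_pos'],TOOLD))
# path in box frame mm: corner at r=165
for th in range(95,-1,-10):
    t=np.deg2rad(th);r=165
    print(th,np.round([95-r*np.cos(t)+4*np.sin(t)+11,100.5+r*np.sin(t)+4*np.cos(t)]))
E
```

```text
15.075 [148.51354301 -61.09459293 253.76978621] [-1.85047671e-02  5.28425447e-01  4.26105261e-01  1.47521082e+00
  8.94193412e-05  1.31079333e-01] [-0.18087537 -0.34614065  0.66872494] (array([0., 0., 0.]), array([-0.05, -0.38,  0.07]))
95 [124. 265.]
85 [ 96. 265.]
75 [ 67. 261.]
65 [ 40. 252.]
55 [ 15. 238.]
45 [ -8. 220.]
35 [-27. 198.]
25 [-42. 174.]
15 [-52. 147.]
5 [-58. 119.]
```

>>> {"name": "arm_command", "arguments": {
  "motion": [
    {"x": 10,"y": 0,"z": -8,"rx": 0,"ry": 0,"rz": 0,"hand": 1},
    {"x": 24,"y": 0,"z": -11,"rx": 0,"ry": 0,"rz": 0,"hand": 1},
    {"x": 38,"y": 0,"z": -12,"rx": 0,"ry": 0,"rz": 0,"hand": 1},
    {"x": 52,"y": 0,"z": -11,"rx": 0,"ry": 0,"rz": 0,"hand": 1},
    {"x": 67,"y": 0,"z": -10,"rx": 0,"ry": 0,"rz": 0,"hand": 1},
    {"x": 81,"y": 0,"z": -7,"rx": 0,"ry": 0,"rz": 0,"hand": 1},
    {"x": 95,"y": 0,"z": -3,"rx": 0,"ry": 0,"rz": 0,"hand": 1},
    {"x": 108,"y": 0,"z": 2,"rx": 0,"ry": 0,"rz": 0,"hand": 1},
    {"x": 121,"y": 0,"z": 8,"rx": 0,"ry": 0,"rz": 0,"hand": 1}
  ]
}}

```text
clock: 16.2
tcp_pos: [0.5561, 0.0858, 0.2529]
orientation: [0.003, 0.075, 0.997, 0.0]
wrist_force: [2.0, 0.7, 1.7]
finger_gap: -0.0001
```

Run:
```python
from h import *
p=cam('scene');s=get_state();print(s['clock'],boxtcp(),s['joint_pos'],s['wrist_force'],rel(s['tcp_pos'],TOOLD))
cv2.imwrite('pics/g7.png',cv2.resize(p['image'][170:330,240:420,::-1],None,fx=4,fy=3.6,interpolation=cv2.INTER_CUBIC))
```

```text
16.25 [ 28.25215458 -60.6486079  251.99433808] [1.08845096e-02 2.77662916e-01 4.78386233e-02 1.33779321e+00
 2.00627534e-04 1.59860008e-01] [-2.12939477  0.35232574 -0.14941348] (array([0., 0., 0.]), array([0.04, 0.18, 0.1 ]))
```

View pics/g7.png

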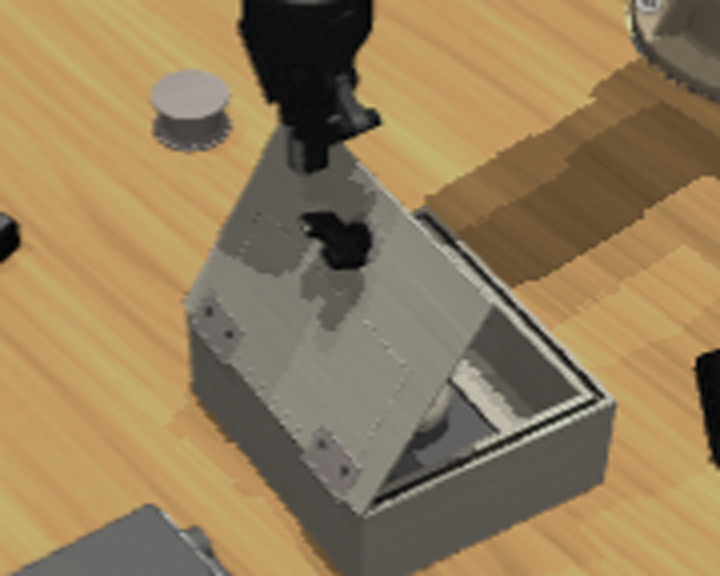

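The lid is now at about 60° with the finger at scene px ≈(317,215) beyond the knob's side. Continuing down.

>>> {"name": "arm_command", "arguments": {
  "motion": [
    {"x": 13,"y": 0,"z": 8,"rx": 0,"ry": 0,"rz": 0,"hand": 1},
    {"x": 25,"y": 0,"z": 16,"rx": 0,"ry": 0,"rz": 0,"hand": 1},
    {"x": 36,"y": 0,"z": 26,"rx": 0,"ry": 0,"rz": 0,"hand": 1},
    {"x": 46,"y": 0,"z": 36,"rx": 0,"ry": 0,"rz": 0,"hand": 1},
    {"x": 55,"y": 0,"z": 47,"rx": 0,"ry": 0,"rz": 0,"hand": 1},
    {"x": 63,"y": 0,"z": 59,"rx": 0,"ry": 0,"rz": 0,"hand": 1},
    {"x": 70,"y": 0,"z": 72,"rx": 0,"ry": 0,"rz": 0,"hand": 1},
    {"x": 76,"y": 0,"z": 85,"rx": 0,"ry": 0,"rz": 0,"hand": 1},
    {"x": 80,"y": 0,"z": 99,"rx": 0,"ry": 0,"rz": 0,"hand": 1},
    {"x": 83,"y": 0,"z": 113,"rx": 0,"ry": 0,"rz": 0,"hand": 1}
  ]
}}

```text
clock: 17.5
tcp_pos: [0.4732, 0.098, 0.1359]
orientation: [0.0, 0.075, 0.997, 0.0]
wrist_force: [0.3, 0.0, -0.2]
finger_gap: 0.0001
```

Run:
```python
from h import *
p=cam('scene');s=get_state();print(s['clock'],boxtcp(),s['joint_pos'],s['wrist_force'],rel(s['tcp_pos'],TOOLD))
cv2.imwrite('pics/g8.png',cv2.resize(p['image'][170:330,240:420,::-1],None,fx=4,fy=3.6,interpolation=cv2.INTER_CUBIC))
```

```text
17.55 [-55.02487726 -61.28549977 133.92760724] [ 3.79414267e-02  1.91183571e-01 -3.61428304e-01  1.02111139e+00
  5.66316253e-05  1.87465903e-01] [-2.07486709  0.72679463 -1.81487786] (array([0., 0., 0.]), array([-0.03, -0.17,  0.07]))
```

View pics/g8.png

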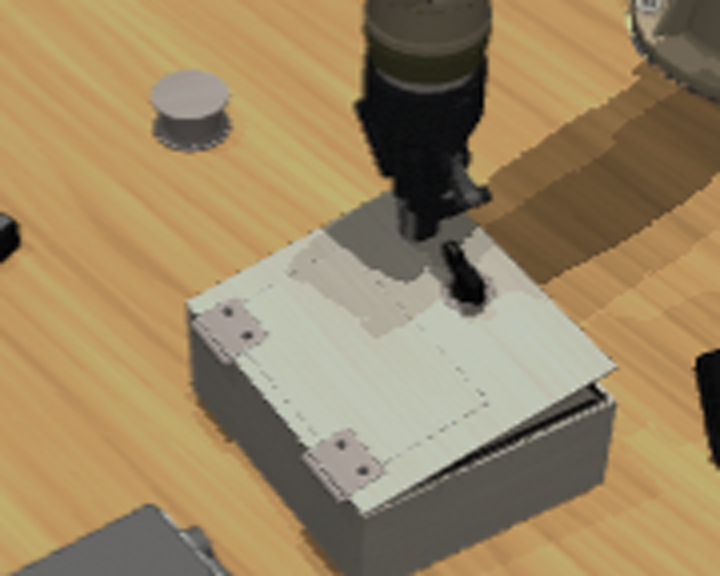

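>>> {"name": "arm_command", "arguments": {
  "motion": [
    {"x": 1,"y": 0,"z": 6,"rx": 0,"ry": 0,"rz": 0,"hand": 1},
    {"x": 2,"y": 0,"z": 12,"rx": 0,"ry": 0,"rz": 0,"hand": 1},
    {"x": 2,"y": 0,"z": 17,"rx": 0,"ry": 0,"rz": 0,"hand": 1},
    {"x": 2,"y": 0,"z": 21,"rx": 0,"ry": 0,"rz": 0,"hand": 1},
    {"x": 2,"y": 0,"z": 25,"rx": 0,"ry": 0,"rz": 0,"hand": 1},
    {"x": 2,"y": 0,"z": 27,"rx": 0,"ry": 0,"rz": 0,"hand": 1},
    {"x": 2,"y": 0,"z": 28,"rx": 0,"ry": 0,"rz": 0,"hand": 1},
    {"x": 2,"y": 0,"z": 28,"rx": 0,"ry": 0,"rz": 0,"hand": 1}
  ]
}}

```text
clock: 18.55
tcp_pos: [0.4713, 0.0983, 0.1084]
orientation: [0.0, 0.075, 0.997, 0.0]
wrist_force: [-0.8, -0.5, -0.5]
finger_gap: 0.0002
```

Run:
```python
from h import *
s=get_state();print(s['clock'],boxtcp(),s['wrist_force'])
```

```text
18.55 [-55.38496921 -61.04905848 108.43604746] [-0.82648756 -0.50787287 -0.52135222]
```

>>> {"name": "arm_command", "arguments": {
  "motion": [
    {"x": 0,"y": 0,"z": 1.5,"rx": 0,"ry": 0,"rz": 0,"hand": 1},
    {"x": 0,"y": 0,"z": 3,"rx": 0,"ry": 0,"rz": 0,"hand": 1},
    {"x": 0,"y": 0,"z": 4,"rx": 0,"ry": 0,"rz": 0,"hand": 1},
    {"x": 0,"y": 0,"z": 4,"rx": 0,"ry": 0,"rz": 0,"hand": 1}
  ]
}}

```text
clock: 19.05
tcp_pos: [0.4712, 0.0983, 0.1045]
orientation: [0.0, 0.075, 0.997, 0.0]
wrist_force: [0.1, 0.1, 1.7]
finger_gap: -0.0002
```

>>> {"name": "arm_command", "arguments": {
  "motion": [
    {"x": 0,"y": 0,"z": 1,"rx": 0,"ry": 0,"rz": 0,"hand": 1},
    {"x": 0,"y": 0,"z": 1.5,"rx": 0,"ry": 0,"rz": 0,"hand": 1},
    {"x": 0,"y": 0,"z": 1.5,"rx": 0,"ry": 0,"rz": 0,"hand": 1}
  ]
}}

```text
clock: 19.42
tcp_pos: [0.4713, 0.0983, 0.1044]
orientation: [0.001, 0.075, 0.997, 0.0]
wrist_force: [-5.6, -0.3, 13.1]
finger_gap: -0.0001
```

Run:
```python
from h import *
p=cam('scene');s=get_state();print(s['clock'],boxtcp(),s['wrist_force'])
cv2.imwrite('pics/g9.png',cv2.resize(p['image'][170:330,240:420,::-1],None,fx=4,fy=3.6,interpolation=cv2.INTER_CUBIC))
```

```text
19.475 [-55.39869493 -61.04078186 104.4225099 ] [-4.25000858 -0.28107542 12.50339863]
```

View pics/g9.png

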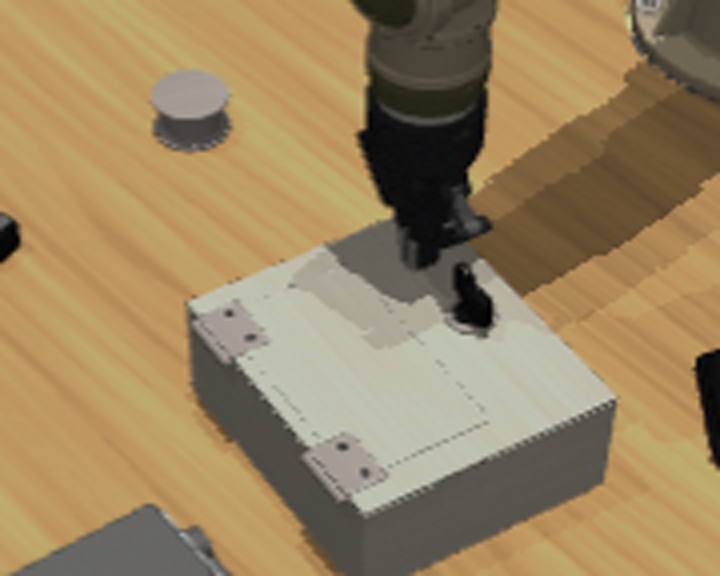

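Lid is down flat (tip contact at 104.4 mm, 13 N). Lifting and turning the jaws a quarter turn.

>>> {"name": "arm_command", "arguments": {
  "motion": [
    {"x": 0,"y": 0,"z": -30,"rx": 0,"ry": 0,"rz": 0,"hand": 1},
    {"x": 0,"y": 0,"z": -60,"rx": 0,"ry": 0,"rz": -10,"hand": 1},
    {"x": 0,"y": 0,"z": -90,"rx": 0,"ry": 0,"rz": -20,"hand": 0},
    {"x": 0,"y": 0,"z": -120,"rx": 0,"ry": 0,"rz": -30,"hand": -0.2},
    {"x": 0,"y": 0,"z": -120,"rx": 0,"ry": 0,"rz": -40,"hand": -0.2},
    {"x": 0,"y": 0,"z": -120,"rx": 0,"ry": 0,"rz": -50,"hand": -0.2},
    {"x": 0,"y": 0,"z": -120,"rx": 0,"ry": 0,"rz": -60,"hand": -0.2},
    {"x": 0,"y": 0,"z": -120,"rx": 0,"ry": 0,"rz": -70,"hand": -0.2},
    {"x": 0,"y": 0,"z": -120,"rx": 0,"ry": 0,"rz": -80,"hand": -0.2},
    {"x": 0,"y": 0,"z": -120,"rx": 0,"ry": 0,"rz": -85,"hand": -0.2}
  ]
}}

```text
clock: 20.72
tcp_pos: [0.4712, 0.0983, 0.2227]
orientation: [-0.0, -0.62, 0.785, 0.0]
wrist_force: [-0.7, -0.4, 0.0]
finger_gap: 0.0512
```

Run:
```python
from h import *
p=cam('scene');s=get_state();print(s['clock'],boxtcp(),s['joint_pos'],s['wrist_force'],s['finger_gap'])
cv2.imwrite('pics/g10.png',cv2.resize(p['image'][215:275,325:395,::-1],None,fx=10,fy=10,interpolation=cv2.INTER_CUBIC))
c,uv=cloud(p);q=RB.inv().apply(c-BX)*1000
k=(abs(q[:,0]+57)<40)&(abs(q[:,1])<40)&(q[:,2]>122)&(q[:,2]<150)
w=q[k];print(len(w),w.mean(0),w.min(0),w.max(0));u,sv,v=np.linalg.svd((w-w.mean(0))[:,:2],full_matrices=False);print(v[0],sv,np.degrees(np.arctan2(v[0][0],v[0][1])))
# dark pixels projected on wing top plane
im=p['image'].max(2)
uvd=np.argwhere(im<60)[:,::-1]
x=RB.inv().apply(onplane(p,uvd,.1415)-BX)*1000
k=(abs(x[:,0]+57)<45)&(abs(x[:,1])<45);print(len(x[k]),x[k].mean(0),x[k].min(0),x[k].max(0))
k=(abs(q[:,0])<90)&(abs(q[:,1])<100)&(q[:,2]<120)&(q[:,2]>95);w=q[k];A=np.c_[w[:,0],np.ones(len(w))];print('lid',np.linalg.lstsq(A,w[:,2],rcond=None)[0])
x=proj(p,b2w([-.057,0,.1415]));print(x)
```

```text
20.775 [-55.50946691 -61.05819389 222.69811063] [ 3.85544457e-02  1.35324875e-01 -2.03231292e-01  1.23243804e+00
  1.34155552e-04 -1.30089075e+00] [ 0.14050874 -0.44873867 -0.52433956] 0.05133191688235848
100 [-52.53519456   4.2934158  136.22049312] [-60.82820121 -21.01418899 122.39495725] [-45.01838509  25.92586533 147.65793339]
[0.14595292 0.98929154] [139.28694271  30.61742729] 8.392464416943223
110 [-46.09990463  12.61135408 141.5       ] [-60.10876944 -20.71325302 141.5       ] [-29.84789187  36.2062031  141.5       ]
lid [4.27232644e-03 1.06988732e+02]
[[358.17557965 248.29555901]]
```

View pics/g10.png

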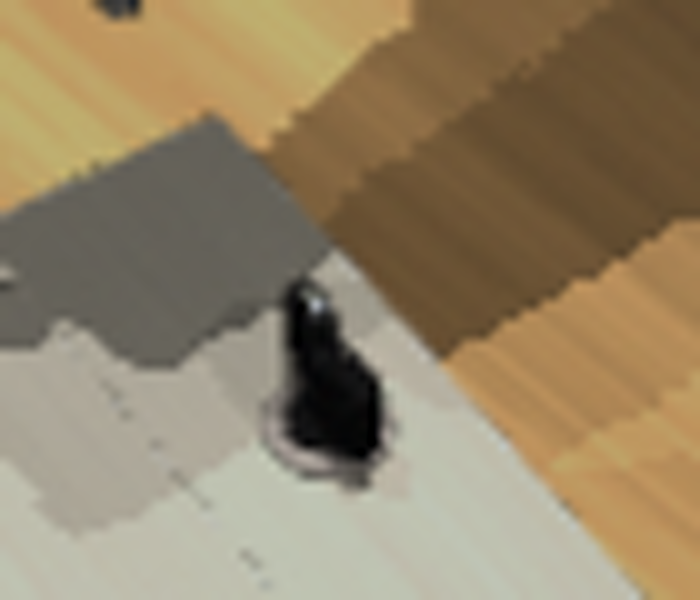

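Run:
```python
from h import *
TK=TOOLD*R.from_euler('z',-81.6,degrees=True)
for z in (.2227,.16,.117): print(rel(b2w([-.0565,0.0005,z]),TK))
```

```text
(array([-61.3,   5.9,   0. ]), array([0.01, 0.  , 3.78]))
(array([-61.3,   5.9,  62.7]), array([0.01, 0.  , 3.78]))
(array([-61.3,   5.9, 105.7]), array([0.01, 0.  , 3.78]))
```

>>> {"name": "arm_command", "arguments": {
  "motion": [
    {"x": -25,"y": 2,"z": 0,"rx": 0,"ry": 0,"rz": 2,"hand": -0.2},
    {"x": -50,"y": 5,"z": 0,"rx": 0,"ry": 0,"rz": 3.7,"hand": -0.2},
    {"x": -61,"y": 6,"z": 10,"rx": 0,"ry": 0,"rz": 3.7,"hand": -0.2},
    {"x": -61,"y": 6,"z": 30,"rx": 0,"ry": 0,"rz": 3.7,"hand": -0.2},
    {"x": -61,"y": 6,"z": 50,"rx": 0,"ry": 0,"rz": 3.7,"hand": -0.2},
    {"x": -61,"y": 6,"z": 60,"rx": 0,"ry": 0,"rz": 3.7,"hand": -0.2},
    {"x": -61,"y": 6,"z": 60,"rx": 0,"ry": 0,"rz": 3.7,"hand": -0.2}
  ]
}}

```text
clock: 21.65
tcp_pos: [0.479, 0.1587, 0.162]
orientation: [-0.001, -0.593, 0.805, 0.0]
wrist_force: [0.0, -0.3, 0.4]
finger_gap: 0.0514
```

Run:
```python
from h import *
p=cam('scene');s=get_state();print(s['clock'],boxtcp(),s['wrist_force'],s['finger_gap'])
cv2.imwrite('pics/g11.png',cv2.resize(p['image'][200:290,310:420,::-1],None,fx=7,fy=6.5,interpolation=cv2.INTER_CUBIC))
TK=TOOLD*R.from_euler('z',-81.6,degrees=True)
print(rel(b2w([-.0565,0.0005,.117]),TK))
```

```text
21.7 [-5.62399911e+01  9.25483847e-03  1.62801892e+02] [-0.4388342   0.05710653  0.47935674] 0.05122157828557705
(array([-0.5,  0.3, 45.8]), array([ 0.02, -0.01, -0.25]))
```

View pics/g11.png

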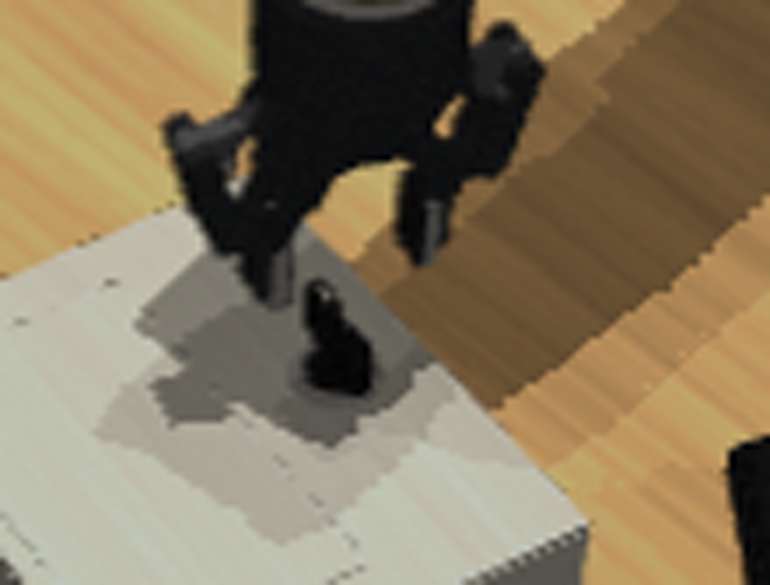

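Jaws straddle the knob (scene px ≈(357,250)). Lowering and gripping.

>>> {"name": "arm_command", "arguments": {
  "motion": [
    {"x": 0,"y": 0,"z": 15,"rx": 0,"ry": 0,"rz": 0,"hand": -0.2},
    {"x": 0,"y": 0,"z": 30,"rx": 0,"ry": 0,"rz": 0,"hand": -0.2},
    {"x": 0,"y": 0,"z": 40,"rx": 0,"ry": 0,"rz": 0,"hand": -0.2},
    {"x": 0,"y": 0,"z": 45,"rx": 0,"ry": 0,"rz": 0,"hand": -0.2},
    {"x": 0,"y": 0,"z": 45,"rx": 0,"ry": 0,"rz": 0,"hand": 0.4},
    {"x": 0,"y": 0,"z": 45,"rx": 0,"ry": 0,"rz": 0,"hand": 1},
    {"x": 0,"y": 0,"z": 45,"rx": 0,"ry": 0,"rz": 0,"hand": 1},
    {"x": 0,"y": 0,"z": 45,"rx": 0,"ry": 0,"rz": 0,"hand": 1},
    {"x": 0,"y": 0,"z": 45,"rx": 0,"ry": 0,"rz": 0,"hand": 1}
  ],
  "force": 30
}}

```text
clock: 22.82
tcp_pos: [0.4796, 0.1592, 0.1184]
orientation: [0.0, -0.593, 0.805, 0.0]
wrist_force: [-3.6, 1.1, 5.0]
finger_gap: 0.01
```

Run:
```python
from h import *
p=cam('scene');s=get_state();print(s['clock'],boxtcp(),s['joint_pos'],s['wrist_force'],s['ft_torque'],s['finger_gap'])
cv2.imwrite('pics/g12.png',cv2.resize(p['image'][200:290,310:420,::-1],None,fx=7,fy=6.5,interpolation=cv2.INTER_CUBIC))
```

```text
22.875 [-56.30625307   0.43912578 118.41214725] [ 1.61218843e-01  2.44341045e-01 -3.33725276e-01  9.92379560e-01
  4.74994048e-04 -1.10836384e+00] [-3.90705476  0.38764774  5.14427568] [ 0.25358656  0.61432237 -0.11270678] 0.01002946864573759
```

View pics/g12.png

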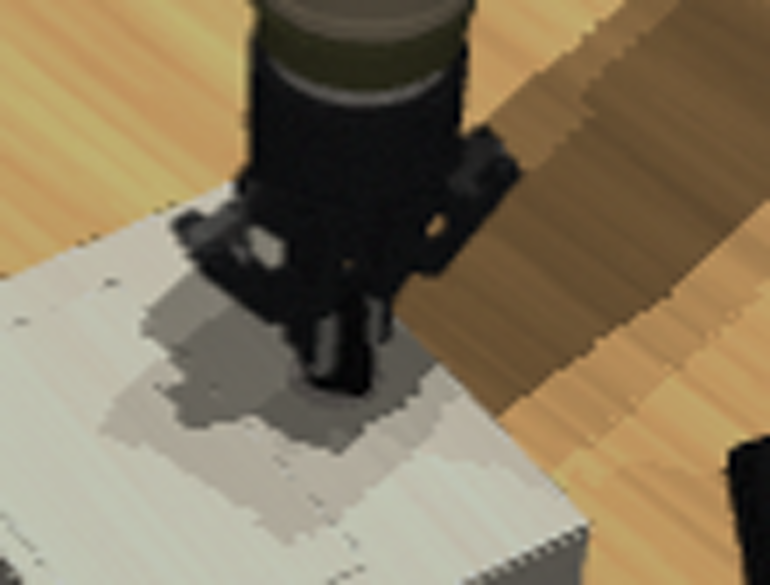

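Wing gripped (gap 10 mm). Turning clockwise.

>>> {"name": "arm_command", "arguments": {
  "motion": [
    {"x": 0,"y": 0,"z": 0,"rx": 0,"ry": 0,"rz": 6,"hand": 1},
    {"x": 0,"y": 0,"z": 0,"rx": 0,"ry": 0,"rz": 14,"hand": 1},
    {"x": 0,"y": 0,"z": 0,"rx": 0,"ry": 0,"rz": 22,"hand": 1},
    {"x": 0,"y": 0,"z": 0,"rx": 0,"ry": 0,"rz": 30,"hand": 1},
    {"x": 0,"y": 0,"z": 0,"rx": 0,"ry": 0,"rz": 38,"hand": 1},
    {"x": 0,"y": 0,"z": 0,"rx": 0,"ry": 0,"rz": 46,"hand": 1},
    {"x": 0,"y": 0,"z": 0,"rx": 0,"ry": 0,"rz": 54,"hand": 1},
    {"x": 0,"y": 0,"z": 0,"rx": 0,"ry": 0,"rz": 62,"hand": 1},
    {"x": 0,"y": 0,"z": 0,"rx": 0,"ry": 0,"rz": 69,"hand": 1},
    {"x": 0,"y": 0,"z": 0,"rx": 0,"ry": 0,"rz": 74,"hand": 1}
  ]
}}

```text
clock: 24.12
tcp_pos: [0.4795, 0.1592, 0.1184]
orientation: [0.0, 0.012, 1.0, 0.0]
wrist_force: [-3.7, 1.1, 6.7]
finger_gap: 0.0108
```

Run:
```python
from h import *
s=get_state();print(s['clock'],boxtcp(),s['joint_pos'],s['wrist_force'],s['ft_torque'],s['finger_gap'],rel(s['tcp_pos'],TOOLD))
```

```text
24.125 [-56.3645256    0.424086   118.41458815] [ 1.61286045e-01  2.44315487e-01 -3.33752815e-01  9.92471728e-01
  3.75223927e-04  1.86054700e-01] [-3.68518896  1.12542095  6.73648666] [0.10905907 0.73032595 0.06525844] 0.010764322175691869 (array([0., 0., 0.]), array([0.02, 0.01, 7.22]))
```

>>> {"name": "arm_command", "arguments": {
  "motion": [
    {"x": 0,"y": 0,"z": 0,"rx": 0,"ry": 0,"rz": 3,"hand": 1},
    {"x": 0,"y": 0,"z": 0,"rx": 0,"ry": 0,"rz": 6,"hand": 1},
    {"x": 0,"y": 0,"z": 0,"rx": 0,"ry": 0,"rz": 8,"hand": 1},
    {"x": 0,"y": 0,"z": 0,"rx": 0,"ry": 0,"rz": 8,"hand": 1}
  ]
}}

```text
clock: 24.62
tcp_pos: [0.4795, 0.1592, 0.1184]
orientation: [0.0, 0.08, 0.997, 0.0]
wrist_force: [-3.7, 1.2, 5.8]
finger_gap: 0.0102
```

Run:
```python
from h import *
s=get_state();print(s['clock'],boxtcp(),s['joint_pos'],s['wrist_force'],s['ft_torque'],s['finger_gap'],rel(s['tcp_pos'],TOOLD))
```

```text
24.625 [-56.43403234   0.40855951 118.39269908] [ 1.61313981e-01  2.44332135e-01 -3.33789164e-01  9.92572301e-01
  3.50674219e-04  3.22431375e-01] [-3.7269297   1.17398486  5.83454676] [0.13617551 0.76014447 0.21257264] 0.010206527074305128 (array([0., 0., 0.]), array([ 0.02, -0.  , -0.59]))
```

>>> {"name": "arm_command", "arguments": {
  "motion": [
    {"x": 0,"y": 0,"z": 0,"rx": 0,"ry": 0,"rz": 2,"hand": 1},
    {"x": 0,"y": 0,"z": 0,"rx": 0,"ry": 0,"rz": 3,"hand": 1},
    {"x": 0,"y": 0,"z": 0,"rx": 0,"ry": 0,"rz": 3,"hand": 1}
  ]
}}

```text
clock: 25.0
tcp_pos: [0.4795, 0.1592, 0.1185]
orientation: [0.0, 0.106, 0.994, 0.0]
wrist_force: [-3.1, 0.9, 6.5]
finger_gap: 0.0107
```

Run:
```python
from h import *
s=get_state();print(s['clock'],boxtcp(),s['joint_pos'],s['wrist_force'],s['ft_torque'],s['finger_gap'],rel(s['tcp_pos'],TOOLD))
```

```text
25.0 [-56.43297772   0.45207294 118.46003997] [ 1.61508823e-01  2.44244279e-01 -3.33726143e-01  9.92615506e-01
  1.63778616e-04  3.73067068e-01] [-3.1083504   0.93780035  6.49789796] [0.08333904 0.76998741 1.00801743] 0.010689527235688745 (array([0., 0., 0.]), array([ 0.01,  0.01, -3.48]))
```

Torque jumped to 1.0 N·m, so the knob is at the stop. Releasing and lifting.

>>> {"name": "arm_command", "arguments": {
  "motion": [
    {"x": 0,"y": 0,"z": 0,"rx": 0,"ry": 0,"rz": 0,"hand": 0.4},
    {"x": 0,"y": 0,"z": 0,"rx": 0,"ry": 0,"rz": 0,"hand": 0},
    {"x": 0,"y": 0,"z": 0,"rx": 0,"ry": 0,"rz": 0,"hand": -0.2},
    {"x": 0,"y": 0,"z": 0,"rx": 0,"ry": 0,"rz": 0,"hand": -0.2},
    {"x": 0,"y": 0,"z": -10,"rx": 0,"ry": 0,"rz": 0,"hand": -0.2},
    {"x": 0,"y": 0,"z": -30,"rx": 0,"ry": 0,"rz": 0,"hand": -0.2},
    {"x": 0,"y": 0,"z": -70,"rx": 0,"ry": 0,"rz": 0,"hand": -0.2},
    {"x": 0,"y": 0,"z": -120,"rx": 0,"ry": 0,"rz": 0,"hand": -0.2},
    {"x": 30,"y": -50,"z": -160,"rx": 0,"ry": 0,"rz": 0,"hand": -0.2},
    {"x": 30,"y": -100,"z": -160,"rx": 0,"ry": 0,"rz": 0,"hand": -0.2}
  ]
}}

```text
clock: 26.25
tcp_pos: [0.4294, 0.0675, 0.2815]
orientation: [0.003, 0.105, 0.994, 0.0]
wrist_force: [1.4, -0.1, -0.4]
finger_gap: 0.0512
```

>>> {"name": "arm_command", "arguments": {
  "motion": [
    {"x": 0,"y": -50,"z": 0,"rx": 0,"ry": 0,"rz": 0,"hand": -0.2},
    {"x": 0,"y": -100,"z": 0,"rx": 0,"ry": 0,"rz": 0,"hand": -0.2},
    {"x": 0,"y": -150,"z": 0,"rx": 0,"ry": 0,"rz": 0,"hand": -0.2},
    {"x": 0,"y": -200,"z": 0,"rx": 0,"ry": 0,"rz": 0,"hand": -0.2},
    {"x": 0,"y": -250,"z": 0,"rx": 0,"ry": 0,"rz": 0,"hand": -0.2},
    {"x": 0,"y": -250,"z": 0,"rx": 0,"ry": 0,"rz": 0,"hand": -0.2},
    {"x": 0,"y": -250,"z": 0,"rx": 0,"ry": 0,"rz": 0,"hand": -0.2}
  ]
}}

```text
clock: 27.12
tcp_pos: [0.3759, -0.1764, 0.2783]
orientation: [0.0, 0.107, 0.994, 0.0]
wrist_force: [-0.3, -0.4, -0.1]
finger_gap: 0.0514
```

Run:
```python
from h import *
s=get_state();print(s['clock'],s['tcp_pos'],s['wrist_force'])
p=cam('scene');t=cam('top')
cv2.imwrite('pics/e.png',cv2.resize(p['image'][190:330,260:420,::-1],None,fx=4.5,fy=4.2,interpolation=cv2.INTER_CUBIC))
save(t,'et');cv2.imwrite('pics/etc.png',cv2.resize(t['image'][170:310,180:340,::-1],None,fx=4.5,fy=4.2,interpolation=cv2.INTER_CUBIC))
for pp in(p,t):
    c,uv=cloud(pp);q=RB.inv().apply(c-BX)*1000
    k=(abs(q[:,0]+57)<40)&(abs(q[:,1])<40)&(q[:,2]>122)&(q[:,2]<150)
    w=q[k];print(len(w),w.mean(0),w.min(0),w.max(0));u,sv,v=np.linalg.svd((w-w.mean(0))[:,:2],full_matrices=False);print(sv,np.degrees(np.arctan2(v[0][0],v[0][1]))%180)
    k=(abs(q[:,0])<90)&(abs(q[:,1])<100)&(q[:,2]<120)&(q[:,2]>85);w=q[k];A=np.c_[w[:,:2],np.ones(len(w))];print('lid',np.linalg.lstsq(A,w[:,2],rcond=None)[0])
```

```text
27.125 [ 0.3758563  -0.17644217  0.27826935] [-0.30119453 -0.39711973 -0.1190235 ]
122 [-53.01103865   3.23155839 134.66986122] [-76.9829734   -8.82149487 123.1860093 ] [-30.90437463  10.27624982 147.12796808]
[151.37956406  39.1632435 ] 90.02181792951339
lid [ 1.86181274e-03 -4.58903199e-04  1.07059291e+02]
142 [-58.22349186  -1.73213384 136.41692428] [-80.28474904  -6.71628852 122.06941756] [-36.22673279   4.75259321 144.25386769]
[153.45454423  38.34903933] 89.6334521615786
lid [ 3.50614142e-03 -4.92206331e-04  1.03951007e+02]
```

View pics/e.png

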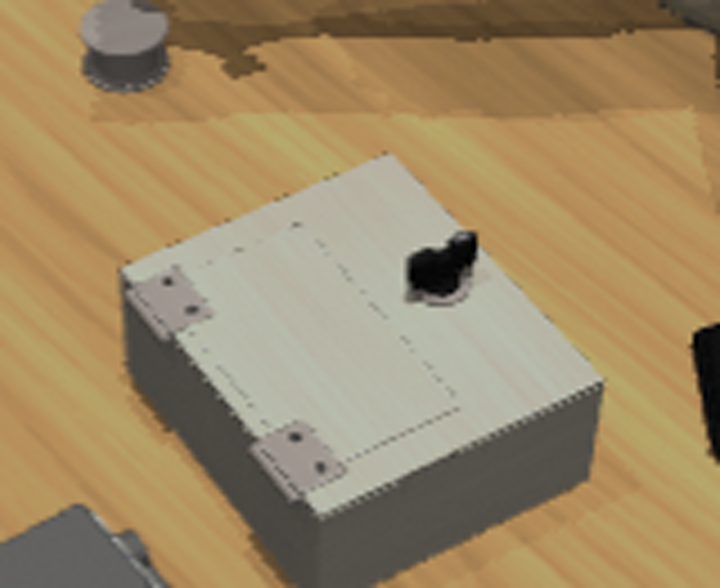

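View pics/etc.png

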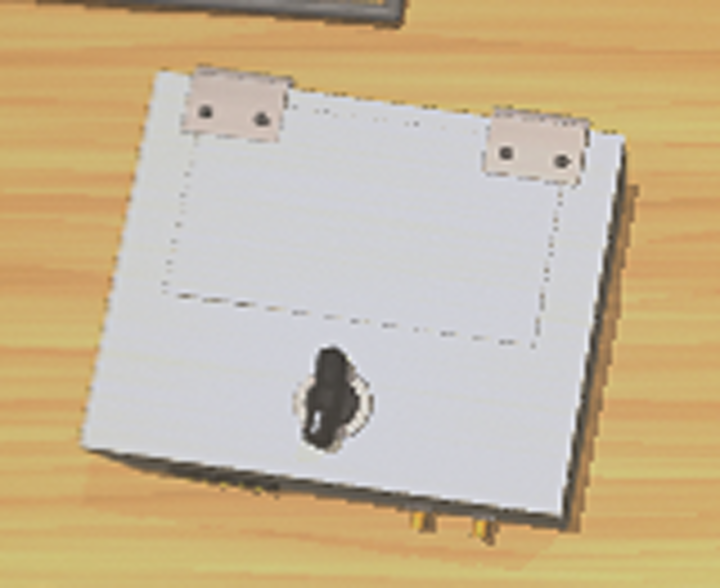

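View pics/et.png

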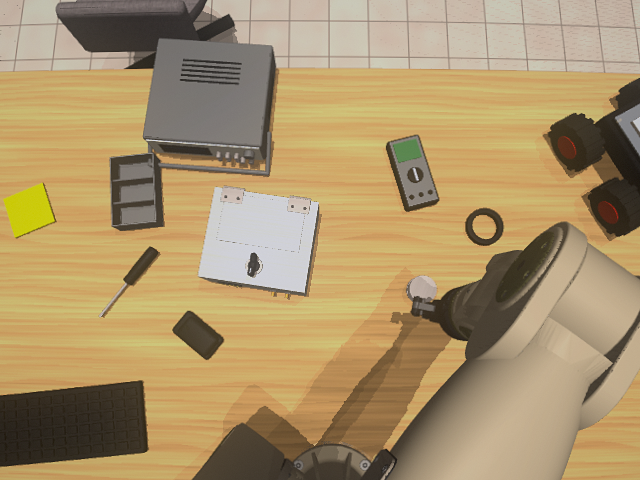

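Lid is flat (tilt ≈0.2°), wings lie along the box's x (≈90°, knob at top-view px (254,265)), and the bystanders are where they were. Handing in.

Run:
```python
from h import *
print(hand_in())
```

```text
the job is handed in; nothing more can be done
None
```

The job is done and handed in at about 27 s. The sensor stands in the box, the lid is shut, and the knob is at its stop.

- **Sensor:** I lowered it until it touched the plate with about 7 N, then released it. It stood upright, about 2 mm from the plate's centre, in the picture taken before the lid closed. I could not check it again after that.
- **Lid:** It is flat on the frame. The fingertip reached 104.4 mm while pressing at 13 N, and both cameras then showed a tilt of 0.1–0.2°. The scene camera read the lid about 3 mm higher than the top camera. I put that down to calibration, since the height by contact matched a shut lid.
- **Knob:** I turned it clockwise until the torque rose to 1.0 N·m at the stop. Both cameras then showed the wings within half a degree of the box's x axis. The tongue itself is hidden under the lid, so its position is inferred from the knob.
- **Bystanders:** In the last top picture they all look to be in their original places. The robot is touching nothing.

No check failed. The first move call was refused for missing keys, so nothing moved on it.

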